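# Bring the red-capped tube to the loading mark

### The job

Turn the open centrifuge's rotor by gently pushing one of its bare arms with a fingertip, either way round, until the red-capped tube stands in line with the yellow mark on the rim, and leave it at rest there. Ease it round rather than spinning it, do not pinch the rotor or touch the tubes or their caps, leave the bottles, tube rack and lid where they stand, and finish clear of everything.

Things in the scene. Friction and masses are not known exactly. Their poses are not given: they have to be found in the camera images.
- centrifuge: Cream benchtop centrifuge, lid off, fixed to the bench: 330 x 330 mm, flat deck 180 mm above the bench with a round bowl opening of 260 mm diameter in its middle. Origin: centre of its underside, straight below the rotor axis; z up. Its +x side bears the control panel and, on the deck, the yellow mark.
- rotor: Four-arm metal rotor on a vertical axis; turns any way without end, hardly coasts and stays where left (0.05 N m friction: 1 to 3 N on an arm turns it). Origin: on the axis at the height of the arm tops, 20 mm below the deck; +x along the red tube's arm, z up. Arms at 0, 90, 180, 270 degrees, 14 mm wide, 16 mm high, bare from the hub (22 mm radius, nut 14 mm above the arms) to 90 mm from the axis.
- tubes: Four glass tubes fixed in the rotor and turning with it; not to be touched. Each stands in a 30 mm wide steel bucket at an arm's end, 105 mm from the axis (bucket top level with the arm); cap 18 mm wide, its top 28 mm above the arm tops. Cap on the +x arm red, the others blue. Between the arms the bowl is empty for 90 mm below the arm tops. Origin and axes: the rotor's.
- red_tube (a point): Centre of the red-capped tube at the height of the arm tops, 105 mm from the rotor axis.
- yellow_mark (a point): The yellow mark, a 24 x 18 mm yellow bar on a small black plate on the deck beside the bowl opening, pointing at the rotor axis, 150 mm from it on the centrifuge's +x side.
- mark_place (a point): Point in the bowl 105 mm from the rotor axis on the line from the axis to the yellow mark, at the height of the arm tops: where the red-capped tube's centre belongs.
- dropper_yellow: Loose amber dropper bottle with yellow collar and black bulb, 28 mm diameter, 74 mm high, standing on a corner of the centrifuge deck away from the mark. Origin: centre of its underside. Leave alone.
- dropper_green: Loose amber dropper bottle with green collar and black bulb, 28 mm diameter, 74 mm high, standing on the bench. Origin: centre of its underside. Leave alone.
- tube_rack: Loose white and red rack, 80 x 160 mm, with six capped tubes reaching 85 mm high, on the bench. Origin: centre of its underside. Leave alone.
- lid: The centrifuge's lift-off lid lying on the bench: cream disc of 290 mm diameter, 24 mm thick, with a black knob to 54 mm high. Origin: centre of its underside. Leave alone.

How it is judged:
By the outcome, as a careful person would: the job done as asked, in the order asked, and still so for the second after the job is handed in, with the robot touching nothing.
It also fails if it takes over 48 s, if anything falls off the work surface, if the arm or the gripper's body presses on something with over 40 N, if the wrist force passes 120 N, or if a joint passes its speed limit or range.

### The arm

A 6-joint arm with a two-finger parallel gripper is mounted at the origin on the work surface. World frame = base frame: x ahead of the robot, y to its left, z up, the work surface at z = 0. Lengths are in m, angles in rad, forces in N, time in s.
With the tool pointing down it reaches from about 0.35 to 0.85 m from the base axis. Payload 8.1 kg.
Tool frame: the origin (TCP) lies at the very end of the fingers, on their centre line; the grasp point (between the pads) lies 19 mm behind it; z points along the fingers, y is the line along which they close (so a half turn about z gives the same grasp; the last joint's range is limited). The gripper opens to 93 mm and grips with 3 to 60 N. Pads are 15 mm wide; open, the fingers measure 128 mm over their backs; the gripper's body (75 mm by 188 mm) begins 65 mm behind the grasp point.
Start: joints at [-1.423, 0.13, 1.488, -0, 1.523, -0.085], TCP at [0.138, -0.584, 0.219] pointing down, gripper open.
Joint ranges: [-2.96, 2.96], [-0.89, 2.26], [0.02, 2.5], [-1.34, 4.48], [0, 2.73], [-2.66, 2.66]. Speed limits (rad/s): [2.39, 2.39, 2.79, 3.14, 3.14, 3.14].

### API

Orientations are given as a rotation vector (axis times angle).
In Python, from plant import robot, imaging gives the robot as it stands.
- The arm moves only by the tool jog_arm, never from a script. Its argument "rows" is a list of rows, each a list of 2 entries, a list of its own where there are three numbers: the shift along the tool's x, y, z each as a share of 0.2 m, from -1 to 1, then the turn, a rotation vector about the tool's x, y, z each as a share of pi/2 rad, from -1 to 1. A call has 1 to 5 rows; each row is the pose to reach, as a shift and turn from the pose commanded when the call began, along the tool's axes at that moment; what a row does not reach only later rows make up. A row lasts 1/10 s, in which the tool goes at most 50 mm and 8.59 degrees, less where a joint would pass 70% of its speed; a pose out of reach is approached as far as the arm can. A call with a number of a shift or a turn outside -1 to 1 is refused whole. A call with a gripper value outside its range is refused whole. "hand" is the closure, from -1 (fully open) to 1 (shut), set as the call begins (left out, the last holds). The fingers move at their own pace and stop on an object; "squeeze" is the grip in N (left out, the last holds). Time passes only in rows, so rows that repeat a pose let the fingers close. It gives the time, the measured TCP pose, the force, the opening and the grip force at its end, in the units of the state.
- robot.read_state(): the state, without advancing time (a new reading comes with each control period).
- imaging.read_camera(name): name is "side" or "top"; returns a dict with "frame" (400x640x3 uint8, red, green, blue), "vertical_fov" (degrees; the focal length in pixels is half the picture's height over the tangent of half this angle, whatever the lens; pixels are square), "cx", "cy" (the principal point, pixels), "R" (3x3) and "t" (3): a world point X has camera coordinates R X + t. Camera axes: x right, y down, z forward; pixel columns grow to the right and rows downward; lengths in m; the calibration is good to about 2 mm. A picture is of the moment at which its call begins. There is no depth.
- robot.close_job(): hands the job in; it is judged then, once.
The state is a dict: "t": time; "q": joint angles; "dq": joint speeds; "joint_torque": joint torques, N m; "tool_pos": TCP position; "orientation": TCP orientation; "force": force on the tool from outside, world axes, zero at the start; "wrist_torque": the same for the moment, N m; "opening": finger opening in m; "gripper_force": force on a finger pad.
Only numpy, scipy, OpenCV 4.12 (cv2) and the standard library are available. Lean on these libraries where they do the work, as an engineer would, in place of code of your own. Each camera call takes 0.05 s, during which the arm holds its last target. There are 200 camera calls.

## Working session

There is one attempt and no reset: what is moved stays moved. The work goes in short steps, Python scripts to look and compute and a tool call to move; the robot and the scene stay as the last step left them, time stands still between calls to the robot, and variables do not carry over. Pictures are saved under pics/ and viewed, at most 10 in all, crops included, and the job is handed in when it is done.

Besides the shell and the picture viewer there is one more tool, called after ">>>" by a JSON object that holds its "fn" and its "kwargs", one argument or row to a line. jog_arm: Moves the arm, as the interface text tells. Its arguments: {"type":"object","properties":{"rows":{"type":"array"},"hand":{"type":"number"},"squeeze":{"type":"number"}},"required":["rows"]}

```bash
mkdir -p pics
python3 - <<'E'
from plant import robot, imaging
import cv2,numpy as np
for n in("side","top"):
    c=imaging.read_camera(n); cv2.imwrite(f"pics/{n}0.png",c["frame"][:,:,::-1])
    R=np.array(c["R"]);print(n,c["vertical_fov"],c["cx"],c["cy"],(-R.T@c["t"]).round(3),R.round(3).tolist())
s=robot.read_state();print(s)
E
```

```text
side 50.12261850690127 320.0490764308659 197.47570987384742 [0.113 0.845 1.048] [[-0.869, -0.495, 0.017], [-0.35, 0.589, -0.729], [0.351, -0.639, -0.685]]
top 53.43576647900339 320.85177750505505 204.8641502537072 [ 0.342 -0.016  1.71 ] [[-0.001, -1.0, -0.013], [-0.987, 0.003, -0.162], [0.162, 0.013, -0.987]]
{'t': 0.1, 'q': array([-1.42339547e+00,  1.31079579e-01,  1.48918181e+00, -9.74481285e-06,
        1.52301740e+00, -8.54002360e-02]), 'dq': array([ 5.92149977e-04, -1.65744302e-03, -1.58953999e-03,  3.86836798e-04,
       -4.02777174e-05,  1.02911960e-03]), 'joint_torque': array([ 1.80480329e-03, -5.61341715e+01, -4.93094766e+01,  7.70366471e-02,
        2.89390184e-02, -5.91064077e-05]), 'tool_pos': array([ 0.13836286, -0.58328796,  0.2176897 ]), 'orientation': array([-3.11866011e+00, -3.64662924e-01,  9.73228470e-05]), 'force': array([-0.39150924,  0.67477722,  0.01416036]), 'wrist_torque': array([0.03355583, 0.0231357 , 0.00648996]), 'gripper_force': 0.0, 'opening': 0.09299104841214634}
```

View pics/side0.png

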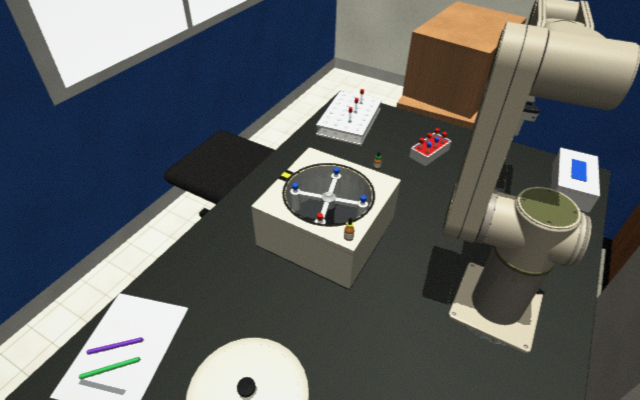

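View pics/top0.png

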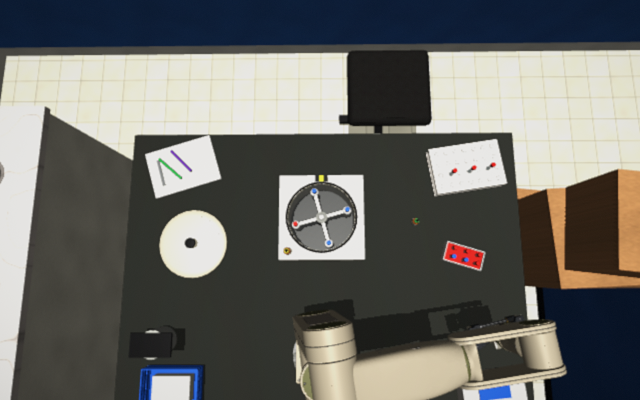

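The side view shows the centrifuge with its yellow mark at (286,175), red cap at (320,216), blue caps at (295,187), (336,171) and (363,200), and the yellow dropper at (349,230). In the top view the mark is at (321,178), the red cap at (296,224), the hub near (321,217) and the dropper at (287,251).

```bash
cat > h.py <<'E'
import cv2,numpy as np
from plant import robot, imaging
BOX={"side":(265,155,385,245),"top":(278,172,366,262)}
def ray(c,p):
    f=200/np.tan(np.radians(c["vertical_fov"]/2));R=np.array(c["R"])
    d=R.T@np.array([(p[0]-c["cx"])/f,(p[1]-c["cy"])/f,1]);return -R.T@np.array(c["t"]),d/np.linalg.norm(d)
def plane(c,p,z):
    o,d=ray(c,p);return o+d*(z-o[2])/d[2]
def two(c1,p1,c2,p2):
    o1,d1=ray(c1,p1);o2,d2=ray(c2,p2)
    s=np.linalg.lstsq(np.c_[d1,-d2],o2-o1,rcond=None)[0];a=o1+s[0]*d1;b=o2+s[1]*d2
    return (a+b)/2,np.linalg.norm(a-b)
RNG={"red":[((0,120,70),(6,255,255)),((174,120,70),(180,255,255))],"blue":[((105,110,60),(125,255,255))],"yellow":[((25,150,120),(35,255,255))]}
def blobs(c,col,n,box=None):
    x0,y0,x1,y1=box
    h=cv2.cvtColor(c["frame"],cv2.COLOR_RGB2HSV)[y0:y1,x0:x1]
    m=sum(cv2.inRange(h,a,b) for a,b in RNG[col])
    k,_,st,ce=cv2.connectedComponentsWithStats(m)
    o=sorted(range(1,k),key=lambda i:-st[i,4])[:n]
    return [(ce[i]+[x0,y0],st[i,4]) for i in o]
def look():
    cs={n:imaging.read_camera(n) for n in BOX}
    return cs
E
python3 - <<'E'
from h import *
cs=look();B={}
for n in cs:
    for col,k in(("red",1),("blue",3),("yellow",2)):
        B[n,col]=blobs(cs[n],col,k,BOX[n]);print(n,col,[(p.round(1).tolist(),int(a)) for p,a in B[n,col]])
for col in("red","yellow"):
    X=two(cs["side"],B["side",col][0][0],cs["top"],B["top",col][0][0]);print(col,X)
for n in cs:
    print(n,"mark@.18",plane(cs[n],B[n,"yellow"][0][0],.18))
    for col in("red","blue"):
        for p,a in B[n,col]:print(n,col,plane(cs[n],p,.183).round(4))
f=cs["top"]["frame"][165:265,270:375,::-1];g=cs["side"]["frame"][150:260,240:400,::-1]
cv2.imwrite("pics/z.png",np.hstack([cv2.resize(f,(420,400)),cv2.resize(g,(380,261+0)).copy() if 0 else cv2.copyMakeBorder(cv2.resize(g,(380,261)),0,139,0,0,cv2.BORDER_CONSTANT)]))
E
```

```text
side red [([319.5, 216.0], 39)]
side blue [([363.0, 197.9], 41), ([294.6, 185.5], 37), ([336.0, 170.2], 33)]
side yellow [([285.5, 174.5], 40), ([348.8, 224.5], 18)]
top red [([294.8, 223.5], 13)]
top blue [([313.7, 190.5], 14), ([347.1, 208.8], 12), ([328.5, 242.5], 12)]
top yellow [([321.0, 177.5], 30), ([286.0, 251.4], 7)]
red (array([0.52067836, 0.10412602, 0.18209957]), np.float64(0.0010270256823641337))
yellow (array([0.70184008, 0.0024512 , 0.18337377]), np.float64(0.0021173871676686924))
side mark@.18 [ 0.7030345  -0.00103815  0.18      ]
side red [0.5197 0.1048 0.183 ]
side blue [ 0.4462 -0.0256  0.183 ]
side blue [0.649  0.0312 0.183 ]
side blue [ 0.5755 -0.098   0.183 ]
top mark@.18 [0.70363332 0.00291934 0.18      ]
top red [0.5211 0.1042 0.183 ]
top blue [0.6508 0.0315 0.183 ]
top blue [ 0.5777 -0.0984  0.183 ]
top blue [ 0.4473 -0.0256  0.183 ]
```

View pics/z.png

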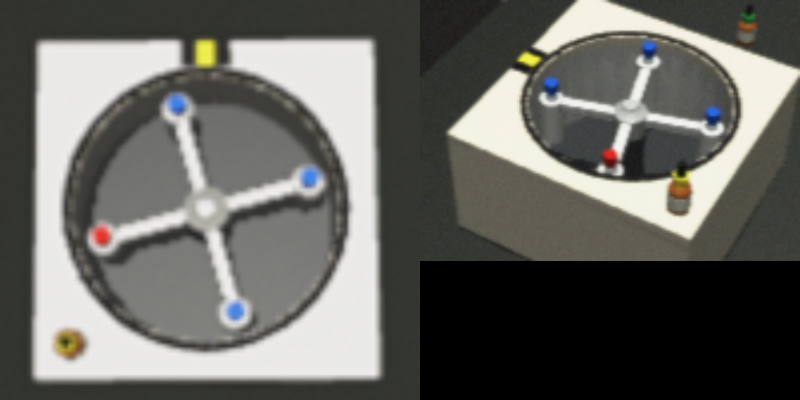

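The crop confirms it: the red arm is at about 105° and the mark at about 0° (world +x). I'll push the blue arm at about 15° clockwise, which keeps clear of the dropper. Next I'll refine the axis and the mark's direction and work out the approach.

```bash
cat >> h.py <<'E'
A=np.array([.5485,.003])
def yaw(s):
    from scipy.spatial.transform import Rotation as Ro
    M=Ro.from_rotvec(s["orientation"]).as_matrix();return M
def rel(s,p,yang):
    """shares for target pos p and tool-y direction yang (deg), tool down"""
    from scipy.spatial.transform import Rotation as Ro
    M=yaw(s);y=np.radians(yang);yt=np.array([np.cos(y),np.sin(y),0]);zt=np.array([0,0,-1.])
    T=np.c_[np.cross(yt,zt),yt,zt]
    return (M.T@(np.array(p)-s["tool_pos"])/.2).round(3),(Ro.from_matrix(M.T@T).as_rotvec()/(np.pi/2)).round(3)
def polar(th,r,l,z):
    t=np.radians(th);return [*(A+[r*np.cos(t)-l*np.sin(t),r*np.sin(t)+l*np.cos(t)]),z]
def soft(c,p,w,k):
    x,y=np.round(p).astype(int);f=c["frame"][y-k:y+k+1,x-k:x+k+1].astype(float);g=np.clip(w(f)-15,0,None)
    yy,xx=np.mgrid[y-k:y+k+1,x-k:x+k+1];return np.array([(g*xx).sum(),(g*yy).sum()])/g.sum()
E
python3 - <<'E'
from h import *
cs=look()
for n in cs:
    c=cs[n];W={"red":lambda f:f[...,0]-f[...,1:].max(-1),"blue":lambda f:f[...,2]-f[...,0]-20,"yellow":lambda f:f[...,:2].min(-1)-f[...,2]}
    P=[]
    for col,k in(("red",1),("blue",3)):
        for p,a in blobs(c,col,k,BOX[n]): P.append(plane(c,soft(c,p,W[col],4),.183)[:2])
    m=plane(c,soft(c,blobs(c,"yellow",1,BOX[n])[0][0],W["yellow"],8 if n=="side" else 6),.18)[:2]
    a=np.mean(P,0);an=[np.degrees(np.arctan2(*(p-a)[::-1])) for p in P]
    print(n,a.round(4),np.round(an,1),[np.linalg.norm(p-a).round(4) for p in P],"mark",m.round(4),np.degrees(np.arctan2(*(m-a)[::-1])).round(2))
# deck edges in top view: bright contour
c=cs["top"];g=cv2.cvtColor(c["frame"],cv2.COLOR_RGB2GRAY).astype(float)
def edge(line):
    i=np.argmax(np.abs(np.diff(line)));return i
L=[];Rr=[];Bt=[]
for y in range(185,256,3):
    d=np.diff(g[y]);i=265+np.argmax(d[265:290]);w=np.clip(d[i-2:i+3],0,None);L.append([(w*np.arange(i-2,i+3)).sum()/w.sum()+.5,y])
    i=352+np.argmin(d[352:378]);w=np.clip(-d[i-2:i+3],0,None);Rr.append([(w*np.arange(i-2,i+3)).sum()/w.sum()+.5,y])
for x in range(284,361,3):
    d=np.diff(g[:,x]);i=250+np.argmin(d[250:275]);w=np.clip(-d[i-2:i+3],0,None);Bt.append([x,(w*np.arange(i-2,i+3)).sum()/w.sum()+.5])
for nm,E in(("L",L),("R",Rr),("B",Bt)):
    X=np.array([plane(c,p,.18)[:2] for p in E],np.float32);v=cv2.fitLine(X,cv2.DIST_HUBER,0,.01,.01).ravel();print(nm,np.degrees(np.arctan2(v[1],v[0])).round(2),v[2:].round(4))
print("dropper",plane(c,blobs(c,"yellow",2,BOX["top"])[1][0],.23))
s=robot.read_state();M=yaw(s);print("xt",M[:,0].round(3),"yt",M[:,1].round(3))
for p in([.138,-.584,.3],polar(15,.06,.035,.30)):print(np.round(p,3),rel(s,p,15))
E
```

```text
side [5.492e-01 2.000e-04] [ 105.4 -164.3   15.3  -74.5] [np.float64(0.106), np.float64(0.1055), np.float64(0.1053), np.float64(0.1053)] mark [ 0.7026 -0.0008] -0.37
top [0.5497 0.0032] [ 105.6   15.6  -74.3 -164.4] [np.float64(0.105), np.float64(0.1052), np.float64(0.105), np.float64(0.1054)] mark [0.7024 0.0035] 0.13
L 0.23 [0.5059 0.1689]
R 0.14 [ 0.5157 -0.163 ]
B -89.86 [0.3832 0.0014]
dropper [0.41134175 0.13235581 0.23      ]
xt [0.973 0.231 0.   ] yt [ 0.231 -0.973 -0.001]
[ 0.138 -0.584  0.3  ] (array([-0.002,  0.001, -0.409]), array([-0.   , -0.   , -1.018]))
[0.597 0.052 0.3  ] (array([ 2.967, -2.565, -0.407]), array([-0.   , -0.   , -1.018]))
```

>>> {"fn": "jog_arm", "kwargs": {
  "rows": [
    [[0, 0, -0.2], [0, 0, 0]],
    [[0, 0, -0.4], [0, 0, 0]],
    [[0, 0, -0.4], [0, 0, 0]]
  ],
  "hand": 1,
  "squeeze": 5
}}

```text
t: 0.6
tool_pos: [0.1389, -0.5863, 0.306]
orientation: [3.11, 0.364, 0.001]
force: [0.1, 0.3, 0.4]
opening: 0.0739
gripper_force: 0.0
```

>>> {"fn": "jog_arm", "kwargs": {
  "rows": [
    [[0.1, -0.09, 0], [0, 0, 0]],
    [[0.25, -0.22, 0], [0, 0, 0]],
    [[0.4, -0.35, 0], [0, 0, 0]],
    [[0.57, -0.5, 0], [0, 0, 0]],
    [[0.74, -0.64, 0], [0, 0, 0]]
  ]
}}

```text
t: 1.1
tool_pos: [0.2535, -0.4236, 0.2983]
orientation: [-3.12, -0.364, -0.0]
force: [1.0, -0.5, 0.2]
opening: 0.0334
gripper_force: 0.0
```

>>> {"fn": "jog_arm", "kwargs": {
  "rows": [
    [[0.15, -0.13, 0], [0, 0, 0]],
    [[0.3, -0.26, 0], [0, 0, 0]],
    [[0.45, -0.39, 0], [0, 0, 0]],
    [[0.6, -0.52, 0], [0, 0, 0]],
    [[0.74, -0.64, 0], [0, 0, 0]]
  ]
}}

```text
t: 1.6
tool_pos: [0.3681, -0.2649, 0.2986]
orientation: [3.12, 0.365, 0.001]
force: [0.2, -0.8, -0.0]
opening: 0.0004
gripper_force: 0.0
```

>>> {"fn": "jog_arm", "kwargs": {
  "rows": [
    [[0.15, -0.13, 0], [0, 0, 0]],
    [[0.3, -0.26, 0], [0, 0, 0]],
    [[0.45, -0.39, 0], [0, 0, 0]],
    [[0.6, -0.52, 0], [0, 0, 0]],
    [[0.74, -0.64, 0], [0, 0, 0]]
  ]
}}

```text
t: 2.1
tool_pos: [0.4827, -0.106, 0.2985]
orientation: [3.12, 0.365, 0.001]
force: [0.6, 0.0, -0.1]
opening: 0.0004
gripper_force: 0.0
```

>>> {"fn": "jog_arm", "kwargs": {
  "rows": [
    [[0.15, -0.13, 0], [0, 0, 0]],
    [[0.3, -0.26, 0], [0, 0, 0]],
    [[0.45, -0.39, 0], [0, 0, 0]],
    [[0.6, -0.52, 0], [0, 0, 0]],
    [[0.74, -0.64, 0], [0, 0, 0]]
  ]
}}

```text
t: 2.6
tool_pos: [0.5971, 0.0527, 0.2982]
orientation: [-3.12, -0.365, 0.0]
force: [-0.1, -0.7, -0.3]
opening: 0.0003
gripper_force: 0.0
```

>>> {"fn": "jog_arm", "kwargs": {
  "rows": [
    [[0, 0, 0], [0, 0, -0.08]],
    [[0, 0, 0], [0, 0, -0.17]],
    [[0, 0, 0], [0, 0, -0.26]],
    [[0, 0, 0], [0, 0, -0.35]],
    [[0, 0, 0], [0, 0, -0.44]]
  ]
}}

```text
t: 3.1
tool_pos: [0.5963, 0.0511, 0.2982]
orientation: [-2.808, -1.409, 0.001]
force: [0.1, 0.2, -0.5]
opening: 0.0004
gripper_force: 0.0
```

>>> {"fn": "jog_arm", "kwargs": {
  "rows": [
    [[0, 0, 0], [0, 0, -0.09]],
    [[0, 0, 0], [0, 0, -0.18]],
    [[0, 0, 0], [0, 0, -0.27]],
    [[0, 0, 0], [0, 0, -0.36]],
    [[0, 0, 0], [0, 0, -0.45]]
  ]
}}

```text
t: 3.6
tool_pos: [0.5963, 0.0509, 0.2982]
orientation: [-2.147, -2.293, 0.0]
force: [0.3, 0.2, 0.2]
opening: 0.0006
gripper_force: 0.0
```

>>> {"fn": "jog_arm", "kwargs": {
  "rows": [
    [[0, 0, 0], [0, 0, -0.06]],
    [[0, 0, 0], [0, 0, -0.128]],
    [[0, 0, 0], [0, 0, -0.128]],
    [[0, 0, 0], [0, 0, -0.128]]
  ]
}}

```text
t: 4.0
tool_pos: [0.5963, 0.0509, 0.2984]
orientation: [-1.917, -2.489, 0.0]
force: [-0.2, 0.8, -0.4]
opening: 0.0002
gripper_force: 0.0
```

Run:
```python
from h import *
A[:]=[.5495,.002]
c=imaging.read_camera("side");cv2.imwrite("pics/a.png",cv2.resize(c["frame"][100:300,180:450,::-1],(800,592)))
s=robot.read_state()
print(rel(s,polar(15.5,.06,.035,.298),15.5),rel(s,polar(15.5,.06,.035,.148),15.5))
r,l=.06,.0145
for k in range(1,6):
    d=np.radians(3*k);print(k,round((-r*np.sin(d)+l*np.cos(d)-l)/.2,4),round((r*np.cos(d)+l*np.sin(d)-r)/.2,4),round(d/(np.pi/2),4))
```

```text
(array([0.002, 0.009, 0.002]), array([-0.   , -0.   , -0.008])) (array([0.002, 0.009, 0.752]), array([-0.   , -0.   , -0.008]))
1 -0.0158 0.0034 0.0333
2 -0.0318 0.0059 0.0667
3 -0.0478 0.0076 0.1
4 -0.064 0.0085 0.1333
5 -0.0801 0.0085 0.1667
```

View pics/a.png

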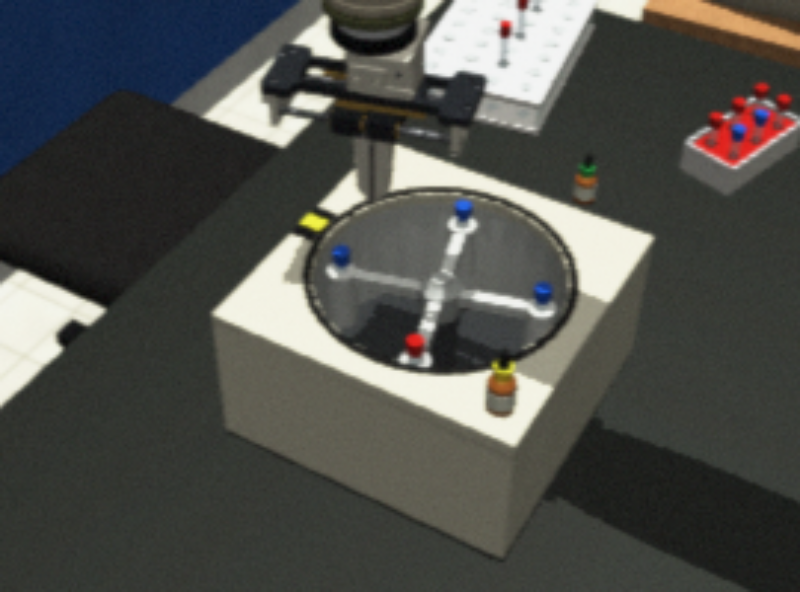

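The picture shows the closed fingertip at (375,195) above the gap between the two arms, with the body well clear of the dropper at (500,385). Now I'll descend into the gap and approach the arm.

>>> {"fn": "jog_arm", "kwargs": {
  "rows": [
    [[0, 0.009, 0.15], [0, 0, -0.008]],
    [[0, 0.009, 0.3], [0, 0, -0.008]],
    [[0, 0.009, 0.45], [0, 0, -0.008]],
    [[0, 0.009, 0.55], [0, 0, -0.008]],
    [[0, 0.009, 0.62], [0, 0, -0.008]]
  ]
}}

```text
t: 4.55
tool_pos: [0.5971, 0.0514, 0.1724]
orientation: [-1.899, -2.5, 0.002]
force: [0.2, 0.1, 1.0]
opening: 0.0008
gripper_force: 0.0
```

>>> {"fn": "jog_arm", "kwargs": {
  "rows": [
    [[0, 0, 0.06], [0, 0, 0]],
    [[0, 0, 0.13], [0, 0, 0]],
    [[0, 0, 0.13], [0, 0, 0]]
  ]
}}

```text
t: 4.85
tool_pos: [0.5971, 0.0514, 0.1467]
orientation: [-1.897, -2.502, 0.002]
force: [-0.5, -0.6, -0.4]
opening: 0.0002
gripper_force: 0.0
```

>>> {"fn": "jog_arm", "kwargs": {
  "rows": [
    [[-0.02, 0, 0], [0, 0, 0]],
    [[-0.04, 0, 0], [0, 0, 0]],
    [[-0.06, 0, 0], [0, 0, 0]],
    [[-0.075, 0, 0], [0, 0, 0]],
    [[-0.085, 0, 0], [0, 0, 0]]
  ]
}}

```text
t: 5.35
tool_pos: [0.603, 0.0346, 0.1491]
orientation: [1.898, 2.503, 0.001]
force: [0.6, -0.1, -1.0]
opening: 0.0005
gripper_force: 0.0
```

>>> {"fn": "jog_arm", "kwargs": {
  "rows": [
    [[-0.016, 0.003, 0], [0, 0, 0.033]],
    [[-0.032, 0.006, 0], [0, 0, 0.067]],
    [[-0.048, 0.008, 0], [0, 0, 0.1]],
    [[-0.064, 0.0085, 0], [0, 0, 0.133]],
    [[-0.08, 0.0085, 0], [0, 0, 0.167]]
  ]
}}

```text
t: 5.85
tool_pos: [0.609, 0.0202, 0.1489]
orientation: [2.211, 2.232, 0.001]
force: [1.2, 1.6, 0.3]
opening: 0.0006
gripper_force: 0.6
```

>>> {"fn": "jog_arm", "kwargs": {
  "rows": [
    [[-0.016, 0.003, 0], [0, 0, 0.033]],
    [[-0.032, 0.006, 0], [0, 0, 0.067]],
    [[-0.048, 0.008, 0], [0, 0, 0.1]],
    [[-0.064, 0.0085, 0], [0, 0, 0.133]],
    [[-0.08, 0.0085, 0], [0, 0, 0.167]]
  ]
}}

```text
t: 6.35
tool_pos: [0.6109, 0.0041, 0.1489]
orientation: [2.484, 1.923, 0.001]
force: [1.4, 0.6, -0.9]
opening: 0.0006
gripper_force: 0.6
```

```bash
cat >> h.py <<'E'
A[:]=[.5495,.002]
def report(pic=None):
    W={"red":lambda f:f[...,0]-f[...,1:].max(-1),"blue":lambda f:f[...,2]-f[...,0]-20}
    cs=look();s=robot.read_state()
    for n,a in(("side",[.5492,.0002]),("top",[.5497,.0032])):
        for col,k in(("red",1),("blue",3)):
            for p,ar in blobs(cs[n],col,k,BOX[n]):
                if ar<4: continue
                d=plane(cs[n],soft(cs[n],p,W[col],4),.183)[:2]-a;print(n,col,ar,round(np.hypot(*d),4),np.degrees(np.arctan2(d[1],d[0])).round(1))
    if pic:
        for n in cs:
            x0,y0,x1,y1=BOX[n];cv2.imwrite(f"pics/{pic}_{n}.png",cv2.resize(cs[n]["frame"][y0-40:y1+10,x0-20:x1+20,::-1],None,fx=4,fy=4))
    M=yaw(s);ya=np.arctan2(M[1,1],M[0,1]);d=s["tool_pos"][:2]-A
    print("t",s["t"],"yt",np.degrees(ya).round(1),"r,l",(d@[np.cos(ya),np.sin(ya)]).round(4),(d@[-np.sin(ya),np.cos(ya)]).round(4),"z",s["tool_pos"][2].round(4),"F",s["force"].round(1))
E
python3 -c "
from h import *
report('b')"
```

```text
side red 42 0.1052 76.8
side blue 41 0.1045 166.6
side blue 34 0.1056 -103.3
side blue 6 0.0978 -6.1
top blue 13 0.1054 -103.7
t 6.45 yt -14.5 r,l 0.0588 0.017 z 0.1488 F [ 0.9  0.  -0.1]
```

View pics/b_side.png

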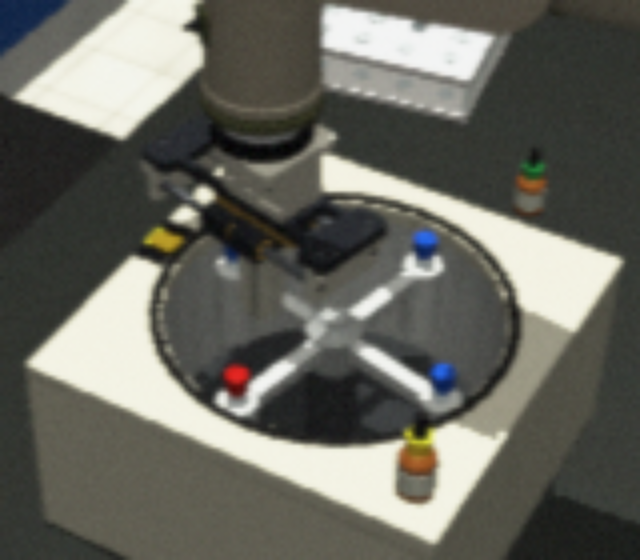

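The rotor is turning with the finger: the red tube is at 76.7° and the caps are clear. Another 60° next.

>>> {"fn": "jog_arm", "kwargs": {
  "rows": [
    [[-0.016, 0.003, 0], [0, 0, 0.033]],
    [[-0.032, 0.006, 0], [0, 0, 0.067]],
    [[-0.048, 0.008, 0], [0, 0, 0.1]],
    [[-0.064, 0.009, 0], [0, 0, 0.133]],
    [[-0.08, 0.009, 0], [0, 0, 0.167]]
  ]
}}

```text
t: 6.95
tool_pos: [0.6086, -0.0117, 0.1488]
orientation: [2.713, 1.584, 0.001]
force: [1.1, 0.3, -0.0]
opening: 0.0005
gripper_force: 0.6
```

>>> {"fn": "jog_arm", "kwargs": {
  "rows": [
    [[-0.016, 0.003, 0], [0, 0, 0.033]],
    [[-0.032, 0.006, 0], [0, 0, 0.067]],
    [[-0.048, 0.008, 0], [0, 0, 0.1]],
    [[-0.064, 0.009, 0], [0, 0, 0.133]],
    [[-0.08, 0.009, 0], [0, 0, 0.167]]
  ]
}}

```text
t: 7.45
tool_pos: [0.6023, -0.0266, 0.1488]
orientation: [2.896, 1.216, 0.001]
force: [1.3, 0.3, 0.2]
opening: 0.0002
gripper_force: 0.6
```

>>> {"fn": "jog_arm", "kwargs": {
  "rows": [
    [[-0.016, 0.003, 0], [0, 0, 0.033]],
    [[-0.032, 0.006, 0], [0, 0, 0.067]],
    [[-0.048, 0.008, 0], [0, 0, 0.1]],
    [[-0.064, 0.009, 0], [0, 0, 0.133]],
    [[-0.08, 0.009, 0], [0, 0, 0.167]]
  ]
}}

```text
t: 7.95
tool_pos: [0.5924, -0.0394, 0.1489]
orientation: [3.031, 0.827, 0.001]
force: [1.8, 1.0, 0.0]
opening: 0.0006
gripper_force: 0.6
```

>>> {"fn": "jog_arm", "kwargs": {
  "rows": [
    [[-0.016, 0.003, 0], [0, 0, 0.033]],
    [[-0.032, 0.006, 0], [0, 0, 0.067]],
    [[-0.048, 0.008, 0], [0, 0, 0.1]],
    [[-0.064, 0.009, 0], [0, 0, 0.133]],
    [[-0.08, 0.009, 0], [0, 0, 0.167]]
  ]
}}

```text
t: 8.45
tool_pos: [0.5795, -0.0492, 0.149]
orientation: [3.113, 0.423, 0.001]
force: [1.6, -0.4, 0.2]
opening: 0.0002
gripper_force: 0.6
```

```bash
python3 -c "
from h import *
report('c')"
```

```text
side red 36 0.1051 15.9
side blue 42 0.1052 105.4
side blue 40 0.1058 -164.0
top red 4 0.1077 17.2
top blue 13 0.1051 105.1
top blue 12 0.1055 -164.6
t 8.55 yt -74.5 r,l 0.0572 0.0148 z 0.1488 F [ 0.3  1.  -0.7]
```

>>> {"fn": "jog_arm", "kwargs": {
  "rows": [
    [[-0.016, 0.003, 0], [0, 0, 0.033]],
    [[-0.032, 0.006, 0], [0, 0, 0.067]],
    [[-0.048, 0.008, 0], [0, 0, 0.1]],
    [[-0.059, 0.009, 0], [0, 0, 0.122]],
    [[-0.067, 0.009, 0], [0, 0, 0.14]]
  ]
}}

```text
t: 9.05
tool_pos: [0.567, -0.0544, 0.1488]
orientation: [3.14, 0.081, 0.001]
force: [1.7, -0.0, -0.2]
opening: 0.0006
gripper_force: 0.8
```

>>> {"fn": "jog_arm", "kwargs": {
  "rows": [
    [[0, 0, 0], [0, 0, 0]],
    [[0, 0, 0], [0, 0, 0]]
  ]
}}

```text
t: 9.25
tool_pos: [0.5668, -0.0542, 0.1487]
orientation: [-3.14, -0.082, -0.0]
force: [0.5, -0.6, -0.2]
opening: 0.0003
gripper_force: 0.3
```

```bash
python3 -c "
from h import *
report('d')"
```

```text
side red 35 0.1047 2.6
side blue 42 0.1053 92.1
side blue 39 0.1058 -178.1
side blue 29 0.1029 -88.7
top blue 12 0.1052 92.4
top blue 12 0.1055 -177.1
t 9.35 yt -87.0 r,l 0.057 0.0144 z 0.1486 F [ 1.1 -0.5  0.2]
```

>>> {"fn": "jog_arm", "kwargs": {
  "rows": [
    [[-0.004, 0.001, 0], [0, 0, 0.008]],
    [[-0.008, 0.002, 0], [0, 0, 0.016]],
    [[-0.0115, 0.0025, 0], [0, 0, 0.026]],
    [[-0.0115, 0.0025, 0], [0, 0, 0.026]],
    [[-0.0115, 0.0025, 0], [0, 0, 0.026]]
  ]
}}

```text
t: 9.85
tool_pos: [0.5644, -0.0549, 0.1486]
orientation: [-3.142, -0.015, 0.0]
force: [0.4, -0.0, -0.3]
opening: 0.0006
gripper_force: 0.3
```

```bash
python3 -c "
from h import *
report('e')"
```

```text
side red 35 0.105 0.1
side blue 43 0.1048 89.7
side blue 39 0.1062 179.4
side blue 33 0.1037 -90.6
top blue 14 0.105 89.8
top blue 10 0.1054 -179.6
t 9.95 yt -89.4 r,l 0.0571 0.0144 z 0.1486 F [-0.1 -0.1  0.3]
```

In line to within the measuring noise. Backing off sideways, then up and away.

>>> {"fn": "jog_arm", "kwargs": {
  "rows": [
    [[0.02, 0, 0], [0, 0, 0]],
    [[0.05, 0, 0], [0, 0, 0]],
    [[0.08, 0, 0], [0, 0, 0]],
    [[0.09, 0, 0], [0, 0, 0]],
    [[0.09, 0, 0], [0, 0, 0]]
  ]
}}

```text
t: 10.45
tool_pos: [0.5828, -0.0547, 0.1485]
orientation: [-3.141, -0.015, 0.0]
force: [-0.8, 0.0, 0.1]
opening: 0.0
gripper_force: 0.0
```

>>> {"fn": "jog_arm", "kwargs": {
  "rows": [
    [[0, 0, -0.15], [0, 0, 0]],
    [[0, 0, -0.35], [0, 0, 0]],
    [[0, 0, -0.55], [0, 0, 0]],
    [[0, 0, -0.75], [0, 0, 0]],
    [[0, 0, -0.9], [0, 0, 0]]
  ]
}}

```text
t: 10.95
tool_pos: [0.5828, -0.0548, 0.3318]
orientation: [3.141, 0.015, 0.004]
force: [0.9, 0.7, -0.2]
opening: 0.0002
gripper_force: 0.0
```

>>> {"fn": "jog_arm", "kwargs": {
  "rows": [
    [[-0.15, 0.2, 0], [0, 0, 0]],
    [[-0.3, 0.4, 0], [0, 0, 0]],
    [[-0.5, 0.6, 0], [0, 0, 0]],
    [[-0.65, 0.8, 0], [0, 0, 0]],
    [[-0.8, 1, 0], [0, 0, 0]]
  ]
}}

```text
t: 11.45
tool_pos: [0.4268, -0.252, 0.3288]
orientation: [3.141, 0.016, 0.001]
force: [0.1, -1.0, 0.6]
opening: 0.0005
gripper_force: 0.0
```

>>> {"fn": "jog_arm", "kwargs": {
  "rows": [
    [[0, 0.1, 0], [0, 0, 0]],
    [[0, 0.25, 0], [0, 0, 0]],
    [[0, 0.4, 0], [0, 0, 0]],
    [[0, 0.4, 0], [0, 0, 0]],
    [[0, 0.4, 0], [0, 0, 0]]
  ]
}}

```text
t: 11.95
tool_pos: [0.4288, -0.3312, 0.3283]
orientation: [-3.141, -0.013, 0.001]
force: [-0.1, -1.0, -0.1]
opening: 0.0004
gripper_force: 0.0
```

```bash
python3 -c "
from h import *
report('f')
c=imaging.read_camera('top');cv2.imwrite('pics/f.png',c['frame'][...,::-1])"
```

```text
side red 34 0.105 0.1
side blue 42 0.1048 89.7
side blue 41 0.1055 -179.8
side blue 34 0.1055 -90.2
top red 15 0.1056 -0.1
top blue 15 0.105 89.8
top blue 14 0.1054 -89.9
top blue 12 0.1054 -179.8
t 12.05 yt -89.4 r,l 0.331 -0.1237 z 0.3287 F [ 0.  -0.   0.8]
```

View pics/f.png

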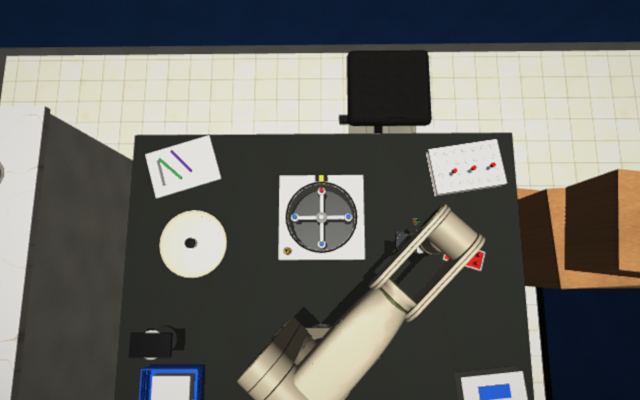

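View pics/f_top.png

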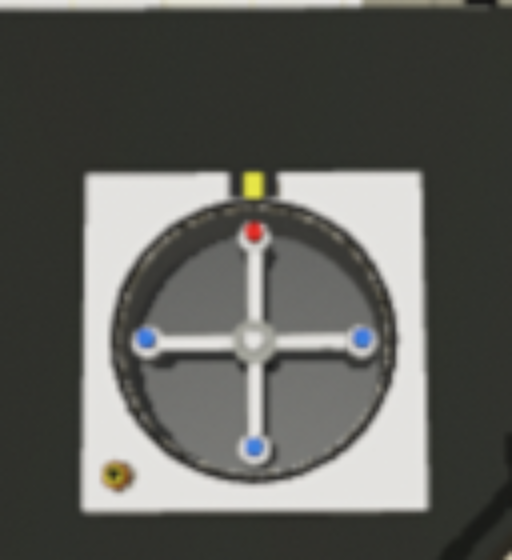

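The red cap (321,190) sits straight in line with the yellow mark (321,178). The dropper hasn't moved and the arm is well clear at z 0.33 m, above the rack and the green bottle.

```bash
python3 -c "
from plant import robot
print(abs(robot.read_state()['dq']).max());print(robot.close_job())"
```

```text
0.004809862641366581
the job is handed in; nothing more can be done
None
```

The red-capped tube stands at rest in line with the yellow mark, measured within about 0.3° in both views; the arm finished clear of everything, and the job was handed in at about 12 s.

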